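Try a depth gauge in the sawn slot of a carved stone slab

ROBOT

A 7-joint arm with a two-finger parallel gripper is mounted at the origin on the work surface. World frame = base frame: x ahead of the robot, y to its left, z up, the work surface at z = 0. Lengths are in m, angles in rad, forces in N, time in s.
With the tool pointing down it reaches from about 0.425 to 1.025 m from the base axis. Payload 9.4 kg.
Tool frame: the origin (TCP) lies midway between the tips of the shut fingers; the grasp point (between the pads) lies 19 mm behind it; z points along the fingers, y is the line along which they close (so a half turn about z gives the same grasp; the last joint's range is limited). The gripper opens to 85 mm and grips with 20 to 120 N. Pads are 22 mm wide; open, the fingers measure 114 mm over their backs; the gripper's body (76 mm by 85 mm) begins 54 mm behind the grasp point. The pads swing forward as they close: fully open they stand 13 mm farther back than shut.
Start: joints at [-1.396, 0.599, -0.003, 1.599, 0.002, 0.943, -0.08], TCP at [0.181, 0.702, 0.207] pointing down, gripper open.
Joint ranges: [-2.57, 2.57], [-0.35, 1.97], [-1.29, 1.29], [0.11, 2.56], [-1.05, 4.19], [0.11, 1.86], [-2.63, 2.63]. Speed limits (rad/s): [2.22, 2.22, 3.01, 3.01, 3.14, 3.14, 3.14].

INTERFACE

Orientations are given as a unit quaternion [w, x, y, z].
In Python, from cell import monitor, optics, hand_in gives the robot as it stands.
- The arm moves only by the shell command python3 -m inch 'ROWS'. ROWS is JSON, a list of rows, each an object of numbers: "gripper": the gripper command: -1 is shut, 1 is fully open, values between are in proportion; "tx", "ty", "tz": the shift along the tool's x, y, z in m; "ax", "ay", "az": the turn, a rotation vector about the tool's x, y, z in rad. In form: [{"gripper": .., "tx": .., "ty": .., "tz": .., "ax": .., "ay": .., "az": ..}, ...]. A call has 1 to 12 rows; each row shifts and turns the commanded pose from where the row before left it, along the tool's axes as they then stand; what a row does not reach is not made up. A row lasts 1/12 s, in which the tool goes at most 41.7 mm and 7.16 degrees, less where a joint would pass 70% of its speed; a pose out of reach is approached as far as the arm can. A call with a gripper value outside its range is refused whole. The fingers move at their own pace and stop on an object; the grip force is fixed at half the most. Time passes only in rows, so rows that do not move let the fingers close. It gives the time, the measured TCP pose, the force, the opening and the grip force at its end, in the units of the state.
- monitor.observe(): the state, without advancing time (a new reading comes with each control period).
- optics.read_camera(name): name is "side" or "top" or "wrist"; returns the picture (420x560x3 uint8, blue, green, red); there is no depth.
- optics.calibration(name): a dict with "fovy" (degrees; the focal length in pixels is half the picture's height over the tangent of half this angle, whatever the lens; pixels are square), "cx", "cy" (the principal point, pixels), "rvec" (rotation vector, rad) and "tvec" (3), from world to camera coordinates, as OpenCV has them. Camera axes: x right, y down, z forward; pixel columns grow to the right and rows downward; lengths in m; the calibration is good to about 2 mm. A picture is of the moment at which its call begins: read the wrist's pose just before it. calibration takes no time and is no camera call; for the wrist camera it gives the pose at the moment of the call.
- hand_in(): hands the job in; it is judged then, once.
Trained networks look in the newest picture that a camera, given by its name, has taken for a name from the list of things; names that differ only in an ending like _2 or _b are one class to them, and where a whole thing is asked for, a point or a joint stands for the part that bears it (a point fixed in the world has none). Each returns a list of dicts, best first, with "confidence" (0 to 1); they miss things now and then, are a little off and sometimes report something else, mostly with a low value. They report only what shows in the picture. A call takes as long as a camera call. They do not tell look-alikes from the thing itself.
- optics.outline_of(thing, camera): "region" (420x560 bool, what is visible of it) and "uv" ([column, row] in pixels, amid what is visible of it).
The state is a dict: "clock": time; "joint_pos": joint angles; "qd": joint speeds; "effort": joint torques, N m; "tool_pos": TCP position; "ee_rot": TCP orientation; "force": force on the tool from outside, world axes, zero at the start; "moment": the same for the moment, N m; "width": opening from 0.0 (shut) to 1.0 (fully open); "finger_force": force on a finger pad.
Only numpy, scipy, OpenCV 4.12 (cv2) and the standard library are available. Lean on these libraries where they do the work, as an engineer would, in place of code of your own. Each camera call takes 0.05 s, during which the arm holds its last target. There are 200 camera calls.

TASK

Take the flat depth gauge out of its wooden block and slide its blade into the slot sawn in the sloping stone slab, keeping hold of it until it is fully home with its crossbar flat on the stone. Then let go and leave it standing in the slot, so that the sculptor can check the slot against it; leave the chisel, brush and tin where they are.

Things in the scene. Friction and masses are not known exactly. Their poses are not given: they have to be found in the camera images.
- gauge: Depth gauge, about 0.25 kg: flat steel blade, steel crossbar above it, flat wooden handle on top. Origin: middle of the crossbar's underside; z from blade to handle, x along the blade's width, y across its thickness (a half turn about z makes no difference). Crossbar 60 (x) by 26 (y) by 12 mm high. It starts upright in its wooden block, the crossbar resting on the block's top.
- gauge_grip (a point): Where to grip the gauge: middle of its handle, 48 mm above the gauge's origin. The handle is 30 mm (x) by 18 mm (y), from 12 to 85 mm above the origin; grip across the 18 mm.
- gauge_tip (a point): Middle of the blade's end, 50 mm below the gauge's origin. The blade is 36 mm wide (x), 6 mm thick (y), straight, its end rounded across the thickness (radius 3 mm). With the gauge home, this point lies at z = -50 mm of the board, the gauge's z along the board's z and its x along the board's x (either way round).
- board: Fixed sloping easel with a white stone slab (220 x 240 x 70 mm; neither can move). Origin in the stone's flat upper face, midway across the easel; x down the slope (away from the robot), y level across it, z straight out of the face, 28 degrees from vertical, leaning away from the robot. The face is flat at z = 0 for |x| < 100, |y| < 40 mm.
- slot_about (a point): Roughly the slot: the board's origin, in the stone's face. The slot is 44 mm long along the board's x, centred on x = 0, 9 mm wide along y, square-edged, straight in along -z, 70 mm deep. The slot's middle lies anywhere from y = -12 to +12 mm of the board; this offset is not given, it must be felt with the blade's end on the face, or seen.
- gauge_rack: The fixed wooden block that holds the gauge, 100 (x) by 70 (y) by 65 mm high, with a slot 40 by 9 mm, 58 mm deep, in its top; origin mid underside. It stands to the left or the right of the easel; a block of the same size on the other side holds the chisel.
- chisel: Bystander: stone chisel, 165 mm, with a round waisted dark wooden handle and a round collar, upright in its own block. Origin: underside of the collar, 115 mm below the handle's end.
- brush: Bystander: dusting brush 200 mm long, lying flat on the table near the robot's right; origin mid underside.
- tin: Bystander: upright closed steel tin, 72 mm across, 90 mm high, between the robot and the easel; origin mid underside.
Mind the look-alikes: they are no part of the job. What is shaped like the gauge but turquoise is not meant.

How it is judged:
By the outcome, as a careful person would: the job done as asked, in the order asked, and still so for the second after the job is handed in, with the robot touching nothing.
It also fails if it takes over 61 s, if anything falls off the work surface, if the arm or the gripper's body presses on something with over 40 N, if the wrist force passes 120 N, or if a joint passes its speed limit or range.

## Working session

There is one attempt and no reset: what is moved stays moved. The work goes in short steps, Python scripts to look and compute and a shell command to move; the robot and the scene stay as the last step left them, time stands still between calls to the robot, and variables do not carry over. Pictures are saved under pics/ and viewed, at most 10 in all, crops included, and the job is handed in when it is done.

```bash
mkdir -p pics; ls
python3 - <<'E'
from cell import monitor, optics
import cv2, numpy as np
s=monitor.observe(); print({k:np.round(v,3) for k,v in s.items()})
ims=[]
for c in ("top","side"):
    im=optics.read_camera(c); cv2.imwrite(f"pics/{c}0.png",im)
    k=optics.calibration(c); print(c,k)
    for t in ("gauge","board","gauge_rack","chisel","tin","brush"):
        for r in optics.outline_of(t,c): 
            print(c,t,round(r["confidence"],2),np.round(r["uv"]),r["region"].sum())
E
```

```text
pics
{'clock': np.float64(0.0), 'joint_pos': array([-1.396,  0.6  , -0.003,  1.6  ,  0.002,  0.943, -0.08 ]), 'qd': array([ 0.002, -0.001,  0.002, -0.001,  0.001,  0.001,  0.001]), 'effort': array([-1.0000e-03, -7.7646e+01,  1.5640e+00, -2.5799e+01,  1.2000e-02,
        9.0000e-03,  0.0000e+00]), 'tool_pos': array([0.181, 0.702, 0.206]), 'ee_rot': array([-0.   ,  0.126,  0.992, -0.001]), 'force': array([-0.252,  0.355,  0.531]), 'moment': array([-0.007, -0.03 , -0.041]), 'finger_force': np.float64(0.0), 'width': np.float64(0.993)}
top {'fovy': 44.49464522802142, 'cx': 282.81587917206406, 'cy': 213.9435290128238, 'rvec': array([ 2.17951439, -2.17669423,  0.10523899]), 'tvec': array([0.02504956, 0.50486263, 1.26794752])}
top gauge 0.81 [165. 193.] 346
top gauge 0.58 [119. 166.] 375
top gauge_rack 0.92 [170. 201.] 1151
top gauge_rack 0.39 [354. 223.] 16
top chisel 0.78 [434. 196.] 322
top tin 0.75 [219. 277.] 710
top brush 0.63 [381. 285.] 943
side {'fovy': 54.668187450208976, 'cx': 283.35298104806526, 'cy': 211.6637049274968, 'rvec': array([ 2.10037608, -0.50832756,  0.26154559]), 'tvec': array([-0.39834156,  0.23975546,  0.93266264])}
side gauge 0.59 [269. 169.] 319
side gauge_rack 0.91 [266. 187.] 798
side gauge_rack 0.69 [225. 220.] 891
side chisel 0.81 [395. 288.] 754
side tin 0.97 [225. 221.] 882
side tin 0.5 [303. 226.] 128
side brush 0.63 [282. 329.] 1197
```

View pics/top0.png

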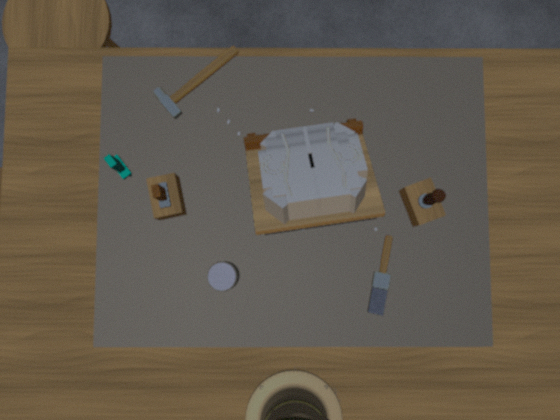

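View pics/side0.png

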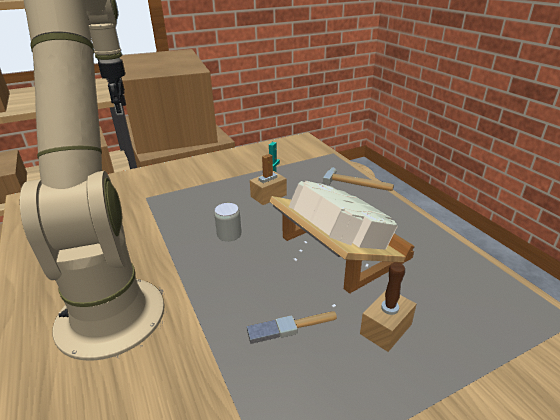

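The top view shows the gauge in its block at (162,193) and the slab with its dark slot at (311,160). Things that could be taken for the gauge are:
- **Turquoise look-alike:** (118,166) in top, (273,155) in side. It has no wooden handle, so it is not meant.
- **Chisel:** (434,196) in top, with a round dark handle.
- **Gauge:** (162,193) in top, (268,167) in side, with a flat wooden handle. This is my choice, and I'll check it in a close crop.

```bash
cat > h.py <<'E'
import numpy as np, cv2
from scipy.spatial.transform import Rotation as R
from cell import monitor, optics
def cam(c):
    k=optics.calibration(c); f=210/np.tan(np.radians(k["fovy"]/2))
    K=np.array([[f,0,k["cx"]],[0,f,k["cy"]],[0,0,1]]); return K,np.array(k["rvec"]),np.array(k["tvec"])
def ray(C,uv):
    K,r,t=C; M=R.from_rotvec(r).as_matrix(); return -M.T@t, M.T@np.linalg.inv(K)@np.array([uv[0],uv[1],1.])
def onz(C,uv,z):
    o,d=ray(C,uv); return o+d*(z-o[2])/d[2]
def proj(C,P): return cv2.projectPoints(np.atleast_2d(np.array(P,float)),C[1],C[2],C[0],None)[0][:,0]
def tool():
    s=monitor.observe(); q=s["ee_rot"]; return np.array(s["tool_pos"]),R.from_quat([q[1],q[2],q[3],q[0]]),s
E
python3 - <<'E'
from h import *
a=cv2.imread("pics/top0.png");b=cv2.imread("pics/side0.png")
def cr(im,x,y,w,h): return cv2.resize(im[y:y+h,x:x+w],(400,300),interpolation=cv2.INTER_CUBIC)
m=np.vstack([np.hstack([cr(a,130,165,80,60),cr(a,235,110,160,120)]),np.hstack([cr(b,230,135,80,60),cr(b,260,165,160,120)])])
m=np.clip(m*1.5,0,255).astype(np.uint8)
cv2.imwrite("pics/m1.png",m)
E
```

```text
(no output)
```

View pics/m1.png

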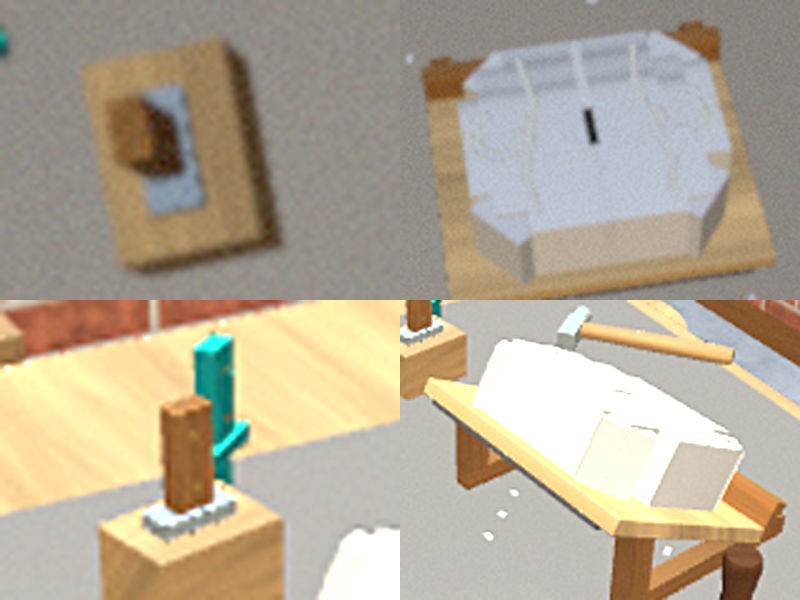

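The crops confirm it: the gauge has a wooden handle and steel crossbar at top (165,195), and the turquoise one stands behind it. The slot is at top (311,160).

Run:
```python
from h import *
C=cam("top")
co=np.array([(82,68),(225,40),(270,243),(125,270)])/5+[130,165]
P=np.array([onz(C,c,.065) for c in co]); print(P.round(3), P.mean(0)); 
print("sides",[np.linalg.norm(P[i]-P[i-1]).round(3) for i in range(4)])
x=(P[0]-P[3])+(P[1]-P[2]); print("rack yaw",np.degrees(np.arctan2(x[1],x[0])))
cb=np.array([(148,92),(187,85),(203,203),(152,213)])/5+[130,165]
print("bar",np.mean([onz(C,c,.077) for c in cb],0))
print("slot",[onz(C,(311,160.4),z).round(3) for z in (.1,.15,.2,.25)])
p,r,s=tool();print(r.as_matrix().round(3))
W=cam("wrist"); M=R.from_rotvec(W[1]).as_matrix(); print("wrist cam pos in tool",(r.as_matrix().T@(-M.T@W[2]-p)).round(3),"axes in tool",(r.as_matrix().T@M.T).round(3),W[0].round(1))
```

```text
[[0.587 0.359 0.065]
 [0.601 0.29  0.065]
 [0.501 0.266 0.065]
 [0.488 0.336 0.065]] [0.54448899 0.31274749 0.065     ]
sides [np.float64(0.102), np.float64(0.071), np.float64(0.102), np.float64(0.071)]
rack yaw 13.34252262389902
bar [0.54626513 0.31155841 0.077     ]
slot [array([ 0.626, -0.041,  0.1  ]), array([ 0.616, -0.038,  0.15 ]), array([ 0.607, -0.035,  0.2  ]), array([ 0.597, -0.032,  0.25 ])]
[[-0.968  0.249  0.   ]
 [ 0.249  0.968  0.   ]
 [-0.     0.    -1.   ]]
wrist cam pos in tool [ 0.067  0.002 -0.166] axes in tool [[ 0.    -0.964 -0.265]
 [ 1.     0.    -0.001]
 [ 0.001 -0.265  0.964]] [[311.1   0.  278.9]
 [  0.  311.1 210.8]
 [  0.    0.    1. ]]
```

```bash
python3 -m inch '[{"gripper":1,"tx":-0.03,"ty":-0.019,"tz":-0.007},{"tx":-0.03,"ty":-0.019,"tz":-0.007},{"tx":-0.03,"ty":-0.019,"tz":-0.007},{"tx":-0.03,"ty":-0.019,"tz":-0.007},{"tx":-0.03,"ty":-0.019,"tz":-0.007},{"tx":-0.03,"ty":-0.019,"tz":-0.007},{"tx":-0.03,"ty":-0.019,"tz":-0.007},{"tx":-0.03,"ty":-0.019,"tz":-0.007},{"tx":-0.03,"ty":-0.019,"tz":-0.007},{"tx":-0.03,"ty":-0.019,"tz":-0.007},{"tx":-0.03,"ty":-0.019,"tz":-0.007},{"tx":-0.03,"ty":-0.019,"tz":-0.007}]'
python3 -m inch '[{"tx":-0.03,"ty":-0.019},{"tx":-0.03,"ty":-0.019},{"tx":-0.03,"ty":-0.019},{"az":-0.1},{"az":-0.1},{"az":-0.1},{"az":-0.1},{"az":-0.085},{"gripper":1}]'
```

```text
$[0]: bad value
$[0]: bad value
```

```bash
python3 -m inch '[{"gripper":1,"tx":-0.03,"ty":-0.019,"tz":-0.007,"ax":0,"ay":0,"az":0}]'; python3 -m inch --help | head -20
```

```text
clock: 0.78
tool_pos: [0.1978, 0.68, 0.2125]
ee_rot: [-0.002, 0.121, 0.993, 0.0]
force: [-0.4, 0.1, 0.6]
width: 0.998
finger_force: 0.0invalid input: not JSON, or not a number
```

```bash
python3 -m inch '[{"gripper":1,"tx":-0.03,"ty":-0.019,"tz":-0.007,"ax":0,"ay":0,"az":0},{"gripper":1,"tx":-0.03,"ty":-0.019,"tz":-0.007,"ax":0,"ay":0,"az":0},{"gripper":1,"tx":-0.03,"ty":-0.019,"tz":-0.007,"ax":0,"ay":0,"az":0},{"gripper":1,"tx":-0.03,"ty":-0.019,"tz":-0.007,"ax":0,"ay":0,"az":0},{"gripper":1,"tx":-0.03,"ty":-0.019,"tz":-0.007,"ax":0,"ay":0,"az":0},{"gripper":1,"tx":-0.03,"ty":-0.019,"tz":-0.007,"ax":0,"ay":0,"az":0},{"gripper":1,"tx":-0.03,"ty":-0.019,"tz":-0.007,"ax":0,"ay":0,"az":0},{"gripper":1,"tx":-0.03,"ty":-0.019,"tz":-0.007,"ax":0,"ay":0,"az":0},{"gripper":1,"tx":-0.03,"ty":-0.019,"tz":-0.007,"ax":0,"ay":0,"az":0},{"gripper":1,"tx":-0.03,"ty":-0.019,"tz":-0.007,"ax":0,"ay":0,"az":0},{"gripper":1,"tx":-0.03,"ty":-0.019,"tz":-0.007,"ax":0,"ay":0,"az":0}]'
python3 -m inch '[{"gripper":1,"tx":-0.03,"ty":-0.019,"tz":0,"ax":0,"ay":0,"az":0},{"gripper":1,"tx":-0.03,"ty":-0.019,"tz":0,"ax":0,"ay":0,"az":0},{"gripper":1,"tx":-0.03,"ty":-0.019,"tz":0,"ax":0,"ay":0,"az":0},{"gripper":1,"tx":0,"ty":0,"tz":0,"ax":0,"ay":0,"az":-0.1},{"gripper":1,"tx":0,"ty":0,"tz":0,"ax":0,"ay":0,"az":-0.1},{"gripper":1,"tx":0,"ty":0,"tz":0,"ax":0,"ay":0,"az":-0.1},{"gripper":1,"tx":0,"ty":0,"tz":0,"ax":0,"ay":0,"az":-0.1},{"gripper":1,"tx":0,"ty":0,"tz":0,"ax":0,"ay":0,"az":-0.085},{"gripper":1,"tx":0,"ty":0,"tz":0,"ax":0,"ay":0,"az":0},{"gripper":1,"tx":0,"ty":0,"tz":0,"ax":0,"ay":0,"az":0}]'
python3 - <<'E'
from h import *
p,r,s=tool(); C=cam("wrist"); im=optics.read_camera("wrist"); cv2.imwrite("pics/w1.png",im)
print(p,r.as_matrix().round(3)); np.savez("w1.npz",K=C[0],r=C[1],t=C[2])
for x in optics.outline_of("gauge","wrist"): print(x["confidence"],x["uv"])
E
```

```text
clock: 1.7
tool_pos: [0.4735, 0.3902, 0.2918]
ee_rot: [0.0, 0.126, 0.992, 0.0]
force: [-0.1, 0.6, 0.6]
width: 0.997
finger_force: 0.0
clock: 2.53
tool_pos: [0.5455, 0.3138, 0.2912]
ee_rot: [0.0, -0.115, 0.993, 0.0]
force: [0.8, -1.0, -0.7]
width: 0.999
finger_force: 0.0
[0.54553649 0.31382314 0.29124213] [[-0.974 -0.228  0.   ]
 [-0.228  0.974  0.   ]
 [-0.     0.    -1.   ]]
0.73 [279.5, 183.9]
0.62 [350.3, 253.9]
```

View pics/w1.png

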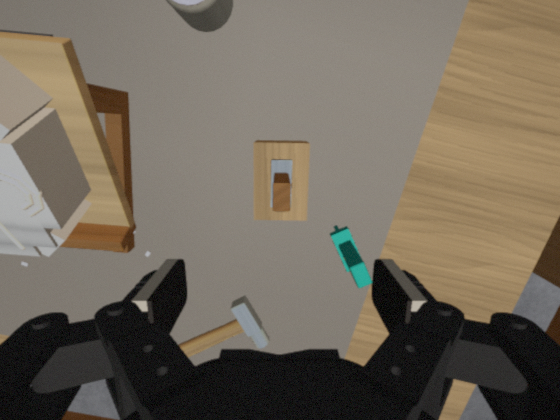

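Wrist view: the block's corners are at about (254,141), (309,141), (308,221) and (253,220), with the handle top around (281,196). The turquoise look-alike at (350,255) stands clear.

Run:
```python
from h import *
d=np.load("w1.npz"); C=(d["K"],d["r"],d["t"]); im=cv2.imread("pics/w1.png")
co=[(254,141),(309,141),(308.5,221),(253,220)]
P=np.array([onz(C,c,.065) for c in co]); print(P.round(4),P.mean(0).round(4)); x=P[3]-P[0]+P[2]-P[1]; print("yaw",np.degrees(np.arctan2(x[1],x[0])))
# handle top quad at z=.15: orange pixels brightest
hs=cv2.cvtColor(im,cv2.COLOR_BGR2HSV); sub=im[150:225,262:302]
c=P.mean(0); ps,r,s=tool(); 
for nm,ctr in(("rack",c),("tool",ps)):
  th=np.radians(13.2); X=np.array([np.cos(th),np.sin(th),0]);Y=np.array([-np.sin(th),np.cos(th),0])
  Q=[np.r_[ctr[:2],.15]+a*.015*X+b*.009*Y for a,b in((1,1),(1,-1),(-1,-1),(-1,1))]
  print(nm,proj(C,Q).round(1).tolist())
cv2.imwrite("pics/c1.png",cv2.resize(im[130:230,240:320],(480,600),interpolation=cv2.INTER_CUBIC))
```

```text
[[0.5059 0.2744 0.065 ]
 [0.4904 0.3404 0.065 ]
 [0.5904 0.3659 0.065 ]
 [0.6057 0.2943 0.065 ]] [0.5481 0.3187 0.065 ]
yaw 12.781981302475504
rack [[290.4, 211.2], [272.9, 211.2], [272.7, 182.3], [290.7, 182.3]]
tool [[286.5, 207.8], [268.9, 207.8], [268.7, 178.6], [286.7, 178.6]]
```

View pics/c1.png

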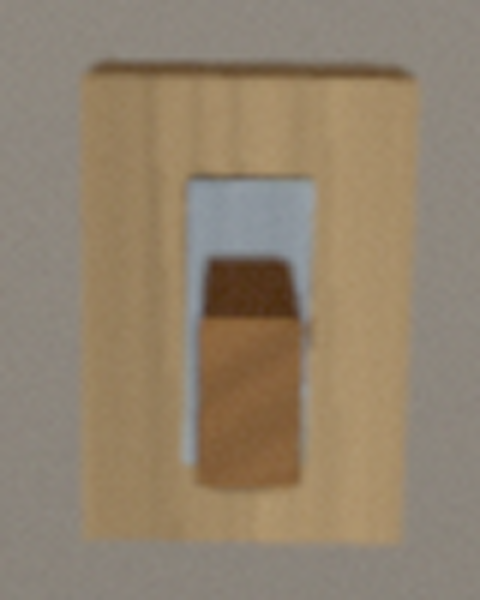

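```bash
python3 -m inch '[{"gripper":1,"tx":-0.0035,"ty":0.004,"tz":0.03,"ax":0,"ay":0,"az":0},{"gripper":1,"tx":0,"ty":0,"tz":0.03,"ax":0,"ay":0,"az":0},{"gripper":1,"tx":0,"ty":0,"tz":0.03,"ax":0,"ay":0,"az":0},{"gripper":1,"tx":0,"ty":0,"tz":0.03,"ax":0,"ay":0,"az":0},{"gripper":1,"tx":0,"ty":0,"tz":0.025,"ax":0,"ay":0,"az":0},{"gripper":1,"tx":0,"ty":0,"tz":0.025,"ax":0,"ay":0,"az":0},{"gripper":1,"tx":0,"ty":0,"tz":0.017,"ax":0,"ay":0,"az":0},{"gripper":1,"tx":0,"ty":0,"tz":0.01,"ax":0,"ay":0,"az":0},{"gripper":1,"tx":0,"ty":0,"tz":0,"ax":0,"ay":0,"az":0},{"gripper":1,"tx":0,"ty":0,"tz":0,"ax":0,"ay":0,"az":0}]'
python3 -c "
from h import *
p,r,s=tool();print(p,r.as_matrix().round(4))"
```

```text
clock: 3.47
tool_pos: [0.5481, 0.3189, 0.0943]
ee_rot: [-0.0, -0.116, 0.993, -0.0]
force: [-0.3, -0.8, -0.5]
width: 0.998
finger_force: 0.0
[0.54806217 0.31891594 0.0943482 ] [[-9.731e-01 -2.305e-01 -0.000e+00]
 [-2.305e-01  9.731e-01 -3.000e-04]
 [ 1.000e-04 -2.000e-04 -1.000e+00]]
```

```bash
python3 -m inch '[{"gripper":-1,"tx":0,"ty":0,"tz":0,"ax":0,"ay":0,"az":0},{"gripper":-1,"tx":0,"ty":0,"tz":0,"ax":0,"ay":0,"az":0},{"gripper":-1,"tx":0,"ty":0,"tz":0,"ax":0,"ay":0,"az":0},{"gripper":-1,"tx":0,"ty":0,"tz":0,"ax":0,"ay":0,"az":0},{"gripper":-1,"tx":0,"ty":0,"tz":0,"ax":0,"ay":0,"az":0},{"gripper":-1,"tx":0,"ty":0,"tz":0,"ax":0,"ay":0,"az":0},{"gripper":-1,"tx":0,"ty":0,"tz":0,"ax":0,"ay":0,"az":0},{"gripper":-1,"tx":0,"ty":0,"tz":0,"ax":0,"ay":0,"az":0},{"gripper":-1,"tx":0,"ty":0,"tz":0,"ax":0,"ay":0,"az":0},{"gripper":-1,"tx":0,"ty":0,"tz":0,"ax":0,"ay":0,"az":0}]'
```

```text
clock: 4.3
tool_pos: [0.5482, 0.3187, 0.0947]
ee_rot: [0.0, -0.116, 0.993, 0.0]
force: [-0.8, -1.6, 5.6]
width: 0.206
finger_force: 60.5
```

```bash
python3 -m inch '[{"gripper":-1,"tx":0,"ty":0,"tz":-0.01,"ax":0,"ay":0,"az":0},{"gripper":-1,"tx":0,"ty":0,"tz":-0.015,"ax":0,"ay":0,"az":0},{"gripper":-1,"tx":0,"ty":0,"tz":-0.015,"ax":0,"ay":0,"az":0},{"gripper":-1,"tx":0,"ty":0,"tz":-0.015,"ax":0,"ay":0,"az":0},{"gripper":-1,"tx":0,"ty":0,"tz":-0.015,"ax":0,"ay":0,"az":0},{"gripper":-1,"tx":0,"ty":0,"tz":-0.03,"ax":0,"ay":0,"az":0},{"gripper":-1,"tx":0,"ty":0,"tz":-0.035,"ax":0,"ay":0,"az":0},{"gripper":-1,"tx":0,"ty":0,"tz":-0.035,"ax":0,"ay":0,"az":0},{"gripper":-1,"tx":0,"ty":0,"tz":-0.035,"ax":0,"ay":0,"az":0},{"gripper":-1,"tx":0,"ty":0,"tz":-0.035,"ax":0,"ay":0,"az":0},{"gripper":-1,"tx":0,"ty":0,"tz":-0.035,"ax":0,"ay":0,"az":0},{"gripper":-1,"tx":0,"ty":0,"tz":-0.03,"ax":0,"ay":0,"az":0}]'
python3 -m inch '[{"gripper":-1,"tx":-0.008,"ty":-0.031,"tz":0,"ax":0,"ay":0,"az":0},{"gripper":-1,"tx":-0.008,"ty":-0.031,"tz":0,"ax":0,"ay":0,"az":0},{"gripper":-1,"tx":-0.008,"ty":-0.031,"tz":0,"ax":0,"ay":0,"az":0},{"gripper":-1,"tx":-0.008,"ty":-0.031,"tz":0,"ax":0,"ay":0,"az":0},{"gripper":-1,"tx":-0.008,"ty":-0.031,"tz":0,"ax":0,"ay":0,"az":0},{"gripper":-1,"tx":-0.008,"ty":-0.031,"tz":0,"ax":0,"ay":0,"az":0},{"gripper":-1,"tx":-0.008,"ty":-0.031,"tz":0,"ax":0,"ay":0,"az":0},{"gripper":-1,"tx":-0.008,"ty":-0.031,"tz":0,"ax":0,"ay":0,"az":0},{"gripper":-1,"tx":-0.008,"ty":-0.031,"tz":0,"ax":0,"ay":0,"az":0},{"gripper":-1,"tx":-0.008,"ty":-0.031,"tz":0,"ax":0,"ay":0,"az":0},{"gripper":-1,"tx":-0.008,"ty":-0.031,"tz":0,"ax":0,"ay":0,"az":0},{"gripper":-1,"tx":-0.008,"ty":-0.028,"tz":0,"ax":0,"ay":0,"az":0}]'
python3 -m inch '[{"gripper":-1,"tx":0,"ty":0,"tz":0,"ax":0,"ay":0,"az":0.1},{"gripper":-1,"tx":0,"ty":0,"tz":0,"ax":0,"ay":0.1,"az":0},{"gripper":-1,"tx":0,"ty":0,"tz":0,"ax":0,"ay":0.1,"az":0},{"gripper":-1,"tx":0,"ty":0,"tz":0,"ax":0,"ay":0.1,"az":0},{"gripper":-1,"tx":0,"ty":0,"tz":0,"ax":0,"ay":0.1,"az":0},{"gripper":-1,"tx":0,"ty":0,"tz":0,"ax":0,"ay":0.089,"az":0},{"gripper":-1,"tx":0,"ty":0,"tz":0,"ax":0,"ay":0,"az":0},{"gripper":-1,"tx":0,"ty":0,"tz":0,"ax":0,"ay":0,"az":0},{"gripper":-1,"tx":0,"ty":0,"tz":0,"ax":0,"ay":0,"az":0}]'
cat > snap.py <<'E'
import sys
from h import *
n=sys.argv[1]
p,r,s=tool(); C=cam("wrist"); im=optics.read_camera("wrist"); cv2.imwrite(f"pics/{n}.png",im)
print(p,r.as_matrix().round(4)); np.savez(n+".npz",K=C[0],r=C[1],t=C[2],p=p,R=r.as_matrix())
E
python3 snap.py w2
```

```text
clock: 5.3
tool_pos: [0.5474, 0.3185, 0.402]
ee_rot: [0.0, -0.116, 0.993, 0.0]
force: [1.5, 0.2, -2.4]
width: 0.2
finger_force: 59.6
clock: 6.3
tool_pos: [0.7266, -0.0202, 0.3991]
ee_rot: [-0.001, -0.116, 0.993, -0.0]
force: [0.6, 0.6, -2.6]
width: 0.201
finger_force: 59.0
clock: 7.05
tool_pos: [0.7238, -0.0169, 0.4013]
ee_rot: [-0.202, -0.065, 0.977, -0.016]
force: [-0.4, 0.6, -2.9]
width: 0.198
finger_force: 59.6
[ 0.72382876 -0.01694383  0.40125804] [[-0.9101 -0.1328 -0.3926]
 [-0.1202  0.9911 -0.0567]
 [ 0.3967 -0.0044 -0.9179]]
```

View pics/w2.png

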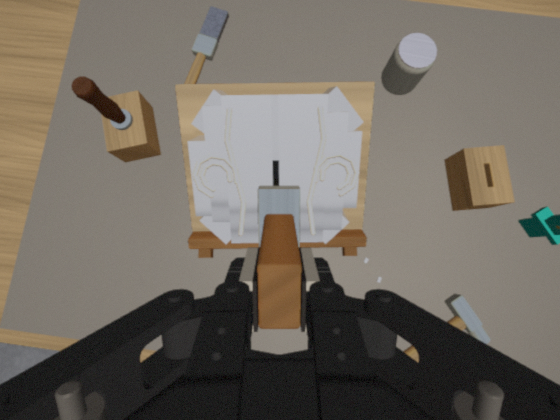

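Wrist view: the slot's upper end is at (276,161), and its lower end is hidden behind the crossbar at about (276,187). The gauge is held straight. I'll shift downslope to uncover it.

```bash
python3 -m inch '[{"gripper":-1,"tx":-0.02,"ty":0,"tz":0,"ax":0,"ay":0.04,"az":0},{"gripper":-1,"tx":-0.02,"ty":0,"tz":0,"ax":0,"ay":0.04,"az":0},{"gripper":-1,"tx":-0.015,"ty":0,"tz":0,"ax":0,"ay":0,"az":0},{"gripper":-1,"tx":0,"ty":0,"tz":0,"ax":0,"ay":0,"az":0},{"gripper":-1,"tx":0,"ty":0,"tz":0,"ax":0,"ay":0,"az":0},{"gripper":-1,"tx":0,"ty":0,"tz":0,"ax":0,"ay":0,"az":0}]'
python3 snap.py w3
python3 -m inch '[{"gripper":-1,"tx":-0.01,"ty":0,"tz":0.03,"ax":0,"ay":0,"az":0},{"gripper":-1,"tx":-0.01,"ty":0,"tz":0.03,"ax":0,"ay":0,"az":0},{"gripper":-1,"tx":-0.01,"ty":0,"tz":0.03,"ax":0,"ay":0,"az":0},{"gripper":-1,"tx":0,"ty":0,"tz":0,"ax":0,"ay":0,"az":0},{"gripper":-1,"tx":0,"ty":0,"tz":0,"ax":0,"ay":0,"az":0},{"gripper":-1,"tx":0,"ty":0,"tz":0,"ax":0,"ay":0,"az":0}]'
python3 snap.py w4
python3 -c "
from h import *
a=cv2.imread('pics/w3.png');b=cv2.imread('pics/w4.png')
f=lambda i:cv2.resize(i[20:260,180:380],(400,480),interpolation=cv2.INTER_CUBIC)
cv2.imwrite('pics/m2.png',np.hstack([f(a),f(b)]))
for n,i in(('w3',a),('w4',b)):
  g=i.max(2); m=(g<70).astype(np.uint8); k,l,st,ce=cv2.connectedComponentsWithStats(m)
  for q in range(1,k):
    if 60<st[q,4]<1500 and abs(ce[q,0]-278)<60: print(n,st[q],ce[q])
"
```

```text
clock: 7.6
tool_pos: [0.7525, -0.0129, 0.3554]
ee_rot: [-0.22, -0.065, 0.973, -0.02]
force: [0.2, 0.7, -2.1]
width: 0.201
finger_force: 59.5
[ 0.75249778 -0.01293721  0.35539021] [[-0.8946 -0.1349 -0.4261]
 [-0.1172  0.9908 -0.0678]
 [ 0.4313 -0.0107 -0.9022]]
clock: 8.15
tool_pos: [0.742, -0.0151, 0.2623]
ee_rot: [-0.22, -0.065, 0.973, -0.021]
force: [0.8, 0.3, -1.5]
width: 0.202
finger_force: 59.4
[ 0.74204383 -0.01511844  0.26227833] [[-0.895  -0.1355 -0.4249]
 [-0.1174  0.9907 -0.0686]
 [ 0.4303 -0.0115 -0.9026]]
w3 [273 136   6  32 161] [275.98136646 151.40372671]
w4 [271 106   8  44 315] [274.90793651 126.97460317]
```

View pics/m2.png

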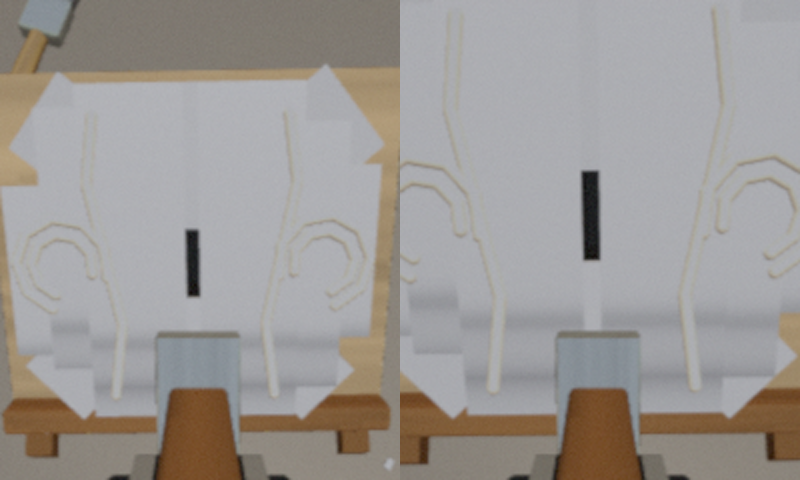

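Both crops show the whole slot as a black rectangle: w3 is centred at (276,151.4) and w4 at (274.9,127). I'll fit its position and yaw, using the known 44 mm length and 28° tilt.

```bash
cat > fit.py <<'E'
import sys
from h import *
from scipy.optimize import least_squares
def board(psi):  # columns board x,y,z in world
    return (R.from_euler("z",psi)*R.from_euler("y",np.radians(28))).as_matrix()
def slotpix(n,box):
    g=cv2.imread(f"pics/{n}.png").max(2).astype(float); x0,y0,x1,y1=box; g=g[y0:y1,x0:x1]
    bg=np.percentile(g,70); w=np.clip((bg-g)/(bg-g.min()),0,1); w[w<.25]=0
    v,u=np.mgrid[y0:y1,x0:x1]; m=w.sum(); c=np.array([(u*w).sum(),(v*w).sum()])/m
    D=np.stack([u-c[0],v-c[1]]); S=np.einsum("iab,jab,ab->ij",D,D,w)/m; e,V=np.linalg.eigh(S)
    d=V[:,1]*np.sign(V[1,1])*np.sqrt(12*e[1])/2; return np.array([c-d,c+d])
views={}
for a in sys.argv[1:]:
    n,b=a.split(":"); d=np.load(n+".npz"); views[n]=((d["K"],d["r"],d["t"]),slotpix(n,list(map(int,b.split(",")))))
def pred(C,q): 
    B=board(q[3]); return proj(C,[q[:3]-.022*B[:,0],q[:3]+.022*B[:,0]])
res=lambda q:np.concatenate([(pred(C,q)-o).ravel() for C,o in views.values()])
s=least_squares(res,[.61,-.035,.18,.12]); q=s.x
print("slot",q[:3].round(4),"yaw",np.degrees(q[3]).round(2),"res",s.fun.round(2)); np.save("slot.npy",q)
T=cam("top"); print("top px",proj(T,q[:3]))
# gauge tip & needed motion in tool axes (target: tool x=-bx, y=by, z=-bz)
p,r,_=tool(); B=board(q[3]); G=np.stack([-B[:,0],B[:,1],-B[:,2]],1)
print("turn(tool rotvec)",(r.inv()*R.from_matrix(G)).as_rotvec().round(4))
for h in (.02,0,-.05):
    t=q[:3]+h*B[:,2]+.079*B[:,2]; print("h",h,"TCP",t.round(4),"shift in present tool",(r.inv().apply(t-p)).round(4),"in final",(G.T@(t-p)).round(4))
E
python3 fit.py w3:266,130,287,176 w4:263,98,289,156
```

```text
slot [ 0.6163 -0.0364  0.1431] yaw 8.31 res [-0.04 -0.42 -0.03 -0.03  0.03  0.1   0.03  0.26]
top px [[310.17543381 161.01145239]]
turn(tool rotvec) [-0.0064  0.0448 -0.0133]
h 0.02 TCP [ 0.6623 -0.0297  0.2305] shift in present tool [ 0.0596 -0.0031  0.0638] in final [ 0.0567 -0.0028  0.0664]
h 0 TCP [ 0.653  -0.031   0.2129] shift in present tool [ 0.0605 -0.003   0.0838] in final [ 0.0567 -0.0028  0.0864]
h -0.05 TCP [ 0.6298 -0.0344  0.1687] shift in present tool [ 0.0628 -0.0027  0.1338] in final [ 0.0567 -0.0028  0.1364]
```

```bash
python3 -m inch '[{"gripper":-1,"tx":0.01,"ty":-0.001,"tz":0,"ax":-0.006,"ay":0.045,"az":-0.013},{"gripper":-1,"tx":0.015,"ty":-0.001,"tz":0.01,"ax":0,"ay":0,"az":0},{"gripper":-1,"tx":0.015,"ty":-0.001,"tz":0.016,"ax":0,"ay":0,"az":0},{"gripper":-1,"tx":0.01,"ty":0,"tz":0.02,"ax":0,"ay":0,"az":0},{"gripper":-1,"tx":0.007,"ty":0,"tz":0.02,"ax":0,"ay":0,"az":0},{"gripper":-1,"tx":0,"ty":0,"tz":0,"ax":0,"ay":0,"az":0},{"gripper":-1,"tx":0,"ty":0,"tz":0,"ax":0,"ay":0,"az":0},{"gripper":-1,"tx":0,"ty":0,"tz":0,"ax":0,"ay":0,"az":0}]'
python3 snap.py w5
python3 fit.py w3:266,130,287,176 w4:263,98,289,156
python3 - <<'E'
from h import *
w=cv2.imread("pics/w5.png"); a=optics.read_camera("top"); b=optics.read_camera("side")
c=lambda i,x,y,w,h,W,H:cv2.resize(i[y:y+h,x:x+w],(W,H),interpolation=cv2.INTER_CUBIC)
cv2.imwrite("pics/m3.png",np.hstack([c(w,180,60,200,300,400,600),np.vstack([np.clip(c(a,260,110,100,75,400,300)*1.5,0,255).astype(np.uint8),c(b,280,130,120,90,400,300)])]))
E
```

```text
clock: 8.87
tool_pos: [0.6624, -0.0295, 0.2298]
ee_rot: [-0.242, -0.07, 0.968, -0.018]
force: [-0.2, 0.5, -2.7]
width: 0.199
finger_force: 59.5
[ 0.6623678  -0.02945694  0.22975119] [[-8.733e-01 -1.446e-01 -4.652e-01]
 [-1.276e-01  9.895e-01 -6.810e-02]
 [ 4.701e-01 -1.000e-04 -8.826e-01]]
slot [ 0.6163 -0.0364  0.1431] yaw 8.31 res [-0.04 -0.42 -0.03 -0.03  0.03  0.1   0.03  0.26]
top px [[310.17543381 161.01145239]]
turn(tool rotvec) [-0.0002 -0.001   0.0001]
h 0.02 TCP [ 0.6623 -0.0297  0.2305] shift in present tool [ 0.0007 -0.0002 -0.0009] in final [ 0.0007 -0.0002 -0.0009]
h 0 TCP [ 0.653  -0.031   0.2129] shift in present tool [ 0.0006 -0.0002  0.0191] in final [ 0.0007 -0.0002  0.0191]
h -0.05 TCP [ 0.6298 -0.0344  0.1687] shift in present tool [ 0.0006 -0.0002  0.0691] in final [ 0.0007 -0.0002  0.0691]
```

View pics/m3.png

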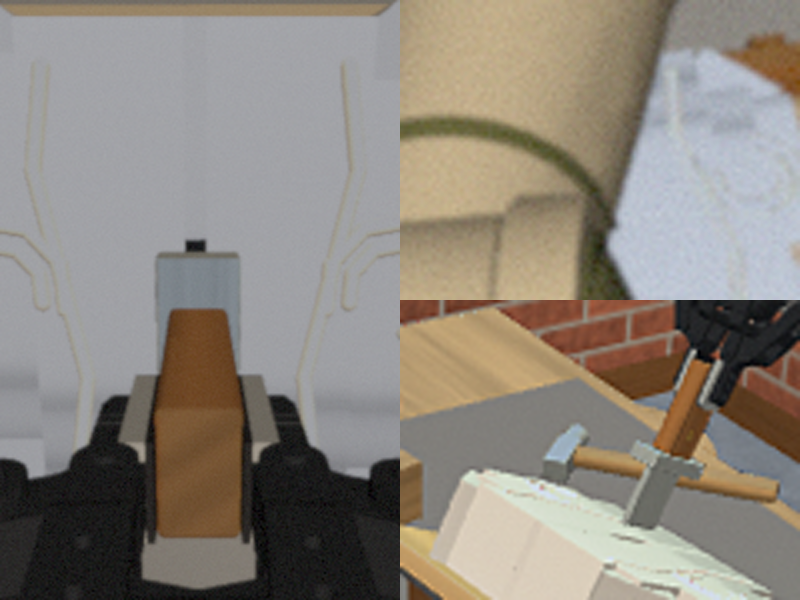

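The wrist view shows the slot's upper end at u≈278, just above the crossbar at u≈279, so they line up within about 1 mm. The side view shows the blade upright over the face. I'll go down slowly.

```bash
python3 -m inch '[{"gripper":-1,"tx":0.0007,"ty":-0.0005,"tz":0.006,"ax":0,"ay":0,"az":0},{"gripper":-1,"tx":0,"ty":0,"tz":0.006,"ax":0,"ay":0,"az":0},{"gripper":-1,"tx":0,"ty":0,"tz":0.004,"ax":0,"ay":0,"az":0},{"gripper":-1,"tx":0,"ty":0,"tz":0.002,"ax":0,"ay":0,"az":0},{"gripper":-1,"tx":0,"ty":0,"tz":0.002,"ax":0,"ay":0,"az":0},{"gripper":-1,"tx":0,"ty":0,"tz":0.002,"ax":0,"ay":0,"az":0},{"gripper":-1,"tx":0,"ty":0,"tz":0.001,"ax":0,"ay":0,"az":0},{"gripper":-1,"tx":0,"ty":0,"tz":0,"ax":0,"ay":0,"az":0},{"gripper":-1,"tx":0,"ty":0,"tz":0,"ax":0,"ay":0,"az":0}]'
cat > st.py <<'E'
from h import *
p,r,s=tool(); q=np.load("slot.npy"); B=(R.from_euler("z",q[3])*R.from_euler("y",np.radians(28))).as_matrix()
print("tip-slot in board mm",((B.T@(p+.079*r.as_matrix()[:,2]-q[:3]))*1e3).round(2),"F board",(B.T@s["force"]).round(1),"M board",(B.T@s["moment"]).round(2),"turn",(R.from_matrix(r.as_matrix().T@np.stack([-B[:,0],B[:,1],-B[:,2]],1))).as_rotvec().round(4), s["width"].round(3),s["clock"])
E
python3 st.py
```

```text
clock: 9.77
tool_pos: [0.6495, -0.0317, 0.2079]
ee_rot: [-0.243, -0.07, 0.967, -0.018]
force: [0.0, 0.0, -3.2]
width: 0.195
finger_force: 59.6Traceback (most recent call last):
  File "st.py", line 3, in <module>
    print("tip-slot in board mm",((B.T@(p+.079*r.as_matrix()[:,2]-q[:3]))*1e3).round(2),"F board",(B.T@s["force"]).round(1),"M board",(B.T@s["moment"]).round(2),"turn",(R.from_matrix(r.as_matrix().T@np.stack([-B[:,0],B[:,1],-B[:,2]],1))).as_rotvec().round(4), s["width"].round(3),s["clock"])
                                                                                                                                                                                                                                                                    ^^^^^^^^^^^^^^^^
AttributeError: 'float' object has no attribute 'round'
```

```bash
sed -i 's/s\["width"\].round(3)/s["width"]/' st.py; python3 st.py; python3 -m inch '[{"gripper":-1,"tx":0,"ty":0,"tz":0.002,"ax":0,"ay":0,"az":0},{"gripper":-1,"tx":0,"ty":0,"tz":0.002,"ax":0,"ay":0,"az":0},{"gripper":-1,"tx":0,"ty":0,"tz":0.002,"ax":0,"ay":0,"az":0},{"gripper":-1,"tx":0,"ty":0,"tz":0.002,"ax":0,"ay":0,"az":0},{"gripper":-1,"tx":0,"ty":0,"tz":0,"ax":0,"ay":0,"az":0}]'; python3 st.py
```

```text
tip-slot in board mm [-1.17 -0.15 -6.06] F board [ 1.6  0.  -2.8] M board [-0.03 -0.81  0.  ] turn [ 0.0002 -0.0044  0.    ] 0.1947364117178887 9.7667
clock: 10.18
tool_pos: [0.6453, -0.0323, 0.2004]
ee_rot: [-0.244, -0.07, 0.967, -0.018]
force: [-0.3, -0.2, -3.3]
width: 0.201
finger_force: 59.6
tip-slot in board mm [ -1.43  -0.13 -14.72] F board [ 1.3 -0.2 -3.1] M board [-0.04 -0.83  0.01] turn [ 0.0003 -0.0052 -0.    ] 0.2013251685222382 10.1833
```

No contact at 15 mm depth, so the blade is in the slot. I'll trim x and tilt and continue.

```bash
python3 -m inch '[{"gripper":-1,"tx":-0.001,"ty":0,"tz":0,"ax":0,"ay":-0.005,"az":0},{"gripper":-1,"tx":0,"ty":0,"tz":0.004,"ax":0,"ay":0,"az":0},{"gripper":-1,"tx":0,"ty":0,"tz":0.004,"ax":0,"ay":0,"az":0},{"gripper":-1,"tx":0,"ty":0,"tz":0.004,"ax":0,"ay":0,"az":0},{"gripper":-1,"tx":0,"ty":0,"tz":0.004,"ax":0,"ay":0,"az":0},{"gripper":-1,"tx":0,"ty":0,"tz":0.004,"ax":0,"ay":0,"az":0},{"gripper":-1,"tx":0,"ty":0,"tz":0.004,"ax":0,"ay":0,"az":0},{"gripper":-1,"tx":0,"ty":0,"tz":0,"ax":0,"ay":0,"az":0}]'; python3 st.py
```

```text
clock: 10.85
tool_pos: [0.6347, -0.0338, 0.1783]
ee_rot: [-0.242, -0.07, 0.968, -0.017]
force: [-0.3, 1.2, -2.5]
width: 0.203
finger_force: 59.6
tip-slot in board mm [ -0.23  -0.07 -39.25] F board [ 1.   1.3 -2.3] M board [ 0.03 -0.85 -0.02] turn [ 0.0005 -0.0009 -0.0001] 0.20318347846020046 10.85
```

```bash
python3 -m inch '[{"gripper":-1,"tx":0,"ty":0,"tz":0.003,"ax":0,"ay":0,"az":0},{"gripper":-1,"tx":0,"ty":0,"tz":0.003,"ax":0,"ay":0,"az":0},{"gripper":-1,"tx":0,"ty":0,"tz":0.002,"ax":0,"ay":0,"az":0},{"gripper":-1,"tx":0,"ty":0,"tz":0.001,"ax":0,"ay":0,"az":0},{"gripper":-1,"tx":0,"ty":0,"tz":0,"ax":0,"ay":0,"az":0},{"gripper":-1,"tx":0,"ty":0,"tz":0,"ax":0,"ay":0,"az":0}]'; python3 st.py
```

```text
clock: 11.35
tool_pos: [0.6339, -0.0342, 0.1755]
ee_rot: [-0.238, -0.07, 0.969, -0.017]
force: [5.6, 2.0, 23.0]
width: 0.198
finger_force: 63.5
tip-slot in board mm [  0.97  -0.36 -42.1 ] F board [-5.7  1.2 23. ] M board [ 0.45  0.94 -0.05] turn [-0.0002  0.0072  0.    ] 0.19803664295037926 11.35
```

Contact came early, at an estimated 42 mm. I'll look at whether the crossbar is on the stone.

```bash
python3 snap.py w6
python3 - <<'E'
from h import *
w=cv2.imread("pics/w6.png"); b=optics.read_camera("side"); cv2.imwrite("pics/s6.png",b)
c=lambda i,x,y,w,h,W,H:cv2.resize(i[y:y+h,x:x+w],(W,H),interpolation=cv2.INTER_CUBIC)
cv2.imwrite("pics/m4.png",np.hstack([c(w,220,120,120,180,400,600),c(b,315,150,60,90,400,600)]))
C=cam("side");q=np.load("slot.npy"); B=(R.from_euler("z",q[3])*R.from_euler("y",np.radians(28))).as_matrix()
f=lambda P:((proj(C,[q[:3]+B@np.array(a)*1e-3 for a in P])-[315,150])*400/60+[400,0]).round(0).tolist()
print("bar bottom if home",f([(-30,-13,0),(30,-13,0),(30,13,0)]),"top",f([(-30,-13,12),(30,-13,12)]), "bottom+7", f([(-30,-13,7),(30,-13,7)]))
E
```

```text
[ 0.63386239 -0.0341678   0.17551177] [[-8.770e-01 -1.446e-01 -4.582e-01]
 [-1.281e-01  9.895e-01 -6.710e-02]
 [ 4.631e-01 -2.000e-04 -8.863e-01]]
bar bottom if home [[589.0, 366.0], [685.0, 384.0], [639.0, 356.0]] top [[602.0, 338.0], [697.0, 357.0]] bottom+7 [[597.0, 350.0], [692.0, 369.0]]
```

View pics/m4.png

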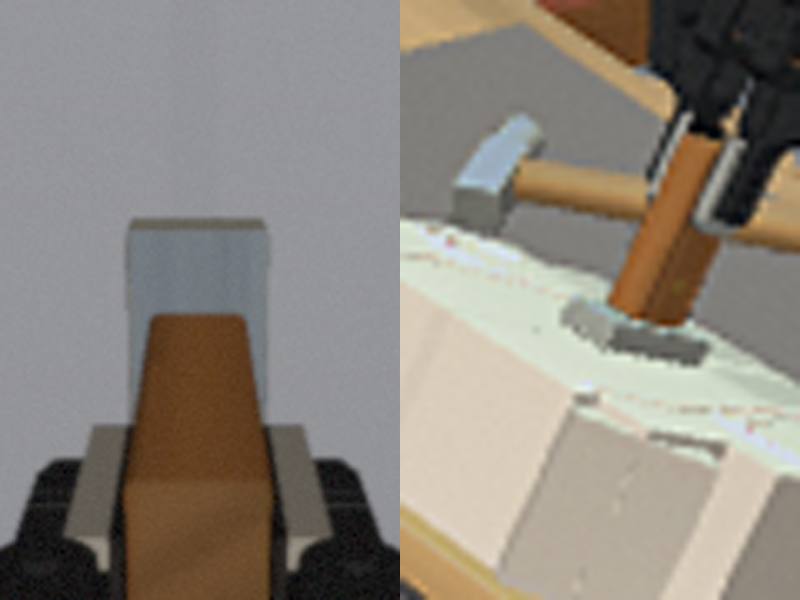

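The side crop appears to show the crossbar sitting on the stone, and the bar is where the hand pose says it is, so there was no slip. My face height relied on a 32-pixel slot length and could be several mm off. I'll re-measure the face plane from matched stone texture across the wrist views.

Run:
```python
from h import *
from scipy.optimize import least_squares
q=np.load("slot.npy"); B=(R.from_euler("z",q[3])*R.from_euler("y",np.radians(28))).as_matrix()
L=lambda n:(lambda d:((d["K"],d["r"],d["t"])))(np.load(n+".npz"))
g={n:cv2.imread(f"pics/{n}.png",0) for n in("w3","w4","w5","w6")}
def hit(C,uv,h):
    o,d=ray(C,uv); n=B[:,2]; return o+d*((n@(q[:3]-o)+h)/(n@d))
def warp(n,h):  # sample view n on the plane at height h (board frame), 0.5 mm grid, upper half of face
    X,Y=np.meshgrid(np.arange(-95,-24,.5),np.arange(-38,38,.5))
    P=q[:3]+(X[...,None]*B[:,0]+Y[...,None]*B[:,1])*1e-3+h*B[:,2]
    m=proj(L(n),P.reshape(-1,3)).reshape(X.shape+(2,)).astype(np.float32)
    w=cv2.remap(g[n],m[...,0],m[...,1],cv2.INTER_LINEAR).astype(np.float32)
    return w-cv2.GaussianBlur(w,(0,0),12)
# allow in-plane shift (calibration), measure scale vs h with ECC affine
for a,b in(("w3","w4"),("w3","w5"),("w4","w5"),("w4","w6"),("w5","w6")):
    out=[]
    for h in np.arange(-.012,.0201,.002):
        A,Bm=warp(a,h),warp(b,h); M=np.eye(2,3,dtype=np.float32)
        try: cc,M=cv2.findTransformECC(A,Bm,M,cv2.MOTION_AFFINE,(3,100,1e-5),None,5); out.append((h*1e3,np.sqrt(abs(np.linalg.det(M[:,:2]))),cc))
        except cv2.error: pass
    o=np.array(out); k=np.polyfit(o[:,1]-1,o[:,0],1) if len(o)>2 else None
    print(a,b,"h(mm) with unit scale",None if k is None else k[1].round(2),"cc",o[:,2].max().round(3) if len(o) else None)
```

```text
w3 w4 h(mm) with unit scale -4.04 cc 0.526
w3 w5 h(mm) with unit scale 6.63 cc 0.6
w4 w5 h(mm) with unit scale 9.59 cc 0.579
w4 w6 h(mm) with unit scale 1.46 cc 0.724
w5 w6 h(mm) with unit scale 3.94 cc 0.627
```

```bash
python3 - <<'E'
from h import *
q=np.load("slot.npy"); B=(R.from_euler("z",q[3])*R.from_euler("y",np.radians(28))).as_matrix()
C=cam("side"); o,_=ray(C,(0,0)); v=B.T@(o-q[:3]); print("side cam in board",v.round(3),"elev across y",np.degrees(np.arctan2(v[2],-v[1])))
K,r,t=C
# project lower near edge & blade rows for gap g between face(at z=f) and bar bottom b (b=7.4mm from TCP)
for f in (0,7): print("face",f,[((a-[315,150])*400/60+[400,0]).round(0).tolist() for a in proj(C,[q[:3]+B@np.array(p)*1e-3 for p in[(-18,-3,f),(18,-3,f),(-30,-13,7.4),(30,-13,7.4)]])])
E
python3 -m inch '[{"gripper":-1,"tx":0,"ty":0,"tz":0.002,"ax":0,"ay":0,"az":0},{"gripper":-1,"tx":0,"ty":0,"tz":0.002,"ax":0,"ay":0,"az":0},{"gripper":-1,"tx":0,"ty":0,"tz":0,"ax":0,"ay":0,"az":0},{"gripper":-1,"tx":0,"ty":0,"tz":0,"ax":0,"ay":0,"az":0}]'; python3 st.py
```

```text
side cam in board [-0.837 -0.64   0.194] elev across y 16.837966555482627
face 0 [[591.0, 359.0], [648.0, 370.0], [597.0, 349.0], [692.0, 368.0]]
face 7 [[599.0, 342.0], [656.0, 354.0], [597.0, 349.0], [692.0, 368.0]]
clock: 11.78
tool_pos: [0.6341, -0.0342, 0.1752]
ee_rot: [-0.235, -0.071, 0.969, -0.017]
force: [9.1, 4.6, 43.3]
width: 0.201
finger_force: 66.4
tip-slot in board mm [  1.76  -0.52 -42.27] F board [-11.8   3.2  42.8] M board [0.57 2.08 0.03] turn [-0.0008  0.0123  0.0002] 0.20054755338851005 11.7833
```

The hand pressed 4 mm further and moved only 0.2 mm, with the force rising to 43 N. At the side camera's 17° elevation, a 7 mm gap would show the blade below the bar, and none shows. So the crossbar is on the stone. I'll ease the push off to a light one, then check.

```bash
python3 -m inch '[{"gripper":-1,"tx":0,"ty":0,"tz":-0.004,"ax":0,"ay":0,"az":0},{"gripper":-1,"tx":0,"ty":0,"tz":-0.003,"ax":0,"ay":0,"az":0},{"gripper":-1,"tx":0,"ty":0,"tz":0,"ax":0,"ay":0,"az":0},{"gripper":-1,"tx":0,"ty":0,"tz":0,"ax":0,"ay":0,"az":0}]'; python3 st.py
```

```text
clock: 12.12
tool_pos: [0.6339, -0.0342, 0.1756]
ee_rot: [-0.24, -0.07, 0.968, -0.017]
force: [3.6, 1.8, 13.1]
width: 0.201
finger_force: 62.1
tip-slot in board mm [  0.65  -0.33 -42.05] F board [-2.7  1.3 13.4] M board [ 0.16 -0.01  0.03] turn [-0.      0.0034 -0.    ] 0.20067556217465937 12.1167
```

```bash
python3 -m inch '[{"gripper":-0.4,"tx":0,"ty":0,"tz":0,"ax":0,"ay":0,"az":0},{"gripper":0,"tx":0,"ty":0,"tz":0,"ax":0,"ay":0,"az":0},{"gripper":0.5,"tx":0,"ty":0,"tz":0,"ax":0,"ay":0,"az":0},{"gripper":0.5,"tx":0,"ty":0,"tz":0,"ax":0,"ay":0,"az":0},{"gripper":0.5,"tx":0,"ty":0,"tz":0,"ax":0,"ay":0,"az":0},{"gripper":0.5,"tx":0,"ty":0,"tz":0,"ax":0,"ay":0,"az":0},{"gripper":0.5,"tx":0,"ty":0,"tz":-0.005,"ax":0,"ay":0,"az":0},{"gripper":0.5,"tx":0,"ty":0,"tz":-0.01,"ax":0,"ay":0,"az":0},{"gripper":0.5,"tx":0,"ty":0,"tz":-0.02,"ax":0,"ay":0,"az":0},{"gripper":0.5,"tx":0,"ty":0,"tz":-0.03,"ax":0,"ay":0,"az":0},{"gripper":0.5,"tx":0,"ty":0,"tz":-0.03,"ax":0,"ay":0,"az":0},{"gripper":0.5,"tx":0,"ty":0,"tz":-0.03,"ax":0,"ay":0,"az":0}]'
python3 -m inch '[{"gripper":0.5,"tx":0,"ty":0,"tz":-0.02,"ax":0,"ay":0,"az":0},{"gripper":0.5,"tx":0,"ty":0,"tz":0,"ax":0,"ay":0,"az":0},{"gripper":0.5,"tx":0,"ty":0,"tz":0,"ax":0,"ay":0,"az":0}]'
python3 st.py; python3 snap.py w7
python3 - <<'E'
from h import *
w=cv2.imread("pics/w7.png"); b=optics.read_camera("side")
c=lambda i,x,y,w,h,W,H:cv2.resize(i[y:y+h,x:x+w],(W,H),interpolation=cv2.INTER_CUBIC)
cv2.imwrite("pics/m5.png",np.hstack([c(w,180,100,200,300,400,600),c(b,315,150,60,90,400,600)]))
E
```

```text
clock: 13.12
tool_pos: [0.6914, -0.0256, 0.2865]
ee_rot: [-0.241, -0.07, 0.968, -0.017]
force: [0.7, -0.8, 0.2]
width: 0.747
finger_force: 0.0
clock: 13.37
tool_pos: [0.7008, -0.0244, 0.3031]
ee_rot: [-0.24, -0.07, 0.968, -0.018]
force: [-0.9, -0.6, -0.2]
width: 0.753
finger_force: 0.0
tip-slot in board mm [  0.48  -0.33 102.34] F board [-0.8 -0.4 -0.6] M board [-0.07 -0.5  -0.05] turn [-0.0002  0.0032 -0.    ] 0.7533630676397274 13.3667
[ 0.70080004 -0.02436354  0.30312922] [[-8.751e-01 -1.446e-01 -4.618e-01]
 [-1.278e-01  9.895e-01 -6.760e-02]
 [ 4.667e-01 -2.000e-04 -8.844e-01]]
```

View pics/m5.png

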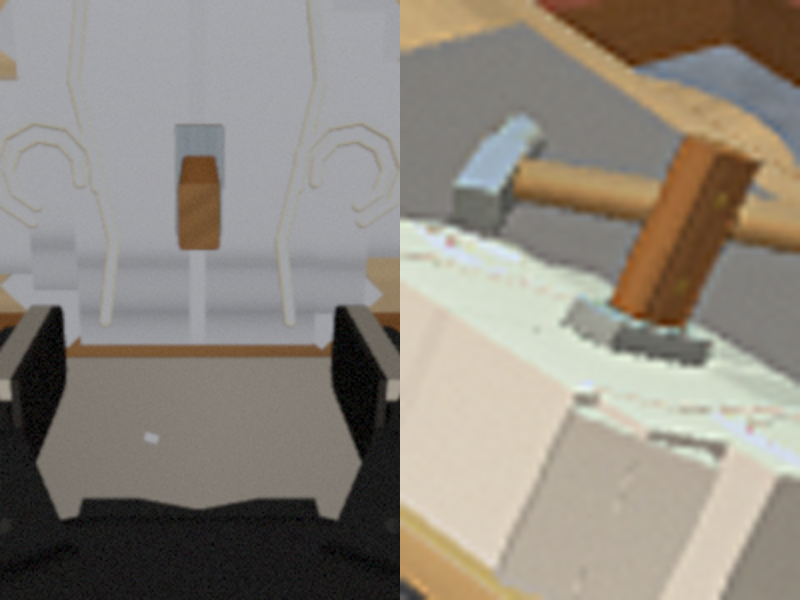

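The gauge stands upright in the slot with its crossbar on the stone (side crop, bar from (565,320) to (710,355)). It is at the same height as before release, and the gripper is clear.

```bash
python3 -c "
from cell import hand_in
print(hand_in())"
```

```text
the job is handed in; nothing more can be done
None
```

I took the gauge from its block and held it until the crossbar met the stone, then let go; it stands in the slot, and the job was handed in at about 13.5 s with the chisel, brush and tin untouched. That it is fully home rests on the firm stop I felt and the side view, because contact came about 8 mm sooner than my camera estimate of the stone's height had put it.

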